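Right the fallen oil tin against the stock crate

ROBOT

A 7-joint arm with a two-finger parallel gripper is mounted at the origin on the work surface. World frame = base frame: x ahead of the robot, y to its left, z up, the work surface at z = 0. Lengths are in m, angles in rad, forces in N, time in s.
With the tool pointing down it reaches from about 0.425 to 0.925 m from the base axis. Payload 6.8 kg.
Tool frame: the origin (TCP) lies between the finger pads; the fingertips stand 25 mm ahead of it and the grasp point (between the pads) lies 6 mm ahead of it; z points along the fingers, y is the direction in which the jaws open and shut (so a half turn about z gives the same grasp; the last joint's range is limited). The gripper opens to 88 mm and grips with 3 to 60 N. Pads are 20 mm wide; open, the fingers measure 115 mm over their backs; the gripper's body (75 mm by 178 mm) begins 61 mm behind the grasp point.
Start: joints at [1.178, 0.477, 0.022, 1.555, -0.011, 1.109, -0.083], TCP at [0.19, -0.648, 0.248] pointing down, gripper open.
Joint ranges: [-2.96, 2.96], [-0.34, 2.1], [-1.41, 1.46], [0.24, 2.44], [-1.37, 4.51], [0.17, 1.92], [-2.96, 2.96]. Speed limits (rad/s): [2.39, 2.39, 3.14, 3.14, 3.14, 3.14, 3.14].

INTERFACE

Orientations are given as a 3x3 rotation matrix whose columns are the frame's x, y, z axes.
In Python, from cell import robot gives the robot as it stands. The module is installed in compiled form; this text tells all that it offers.
- The arm moves only by the tool move_arm, never from a script. Its arguments are lists of equal length, an entry for each row: "dp": the shift along the tool's x, y, z in mm, a list of three; "delta_rot": the turn, a rotation vector about the tool's x, y, z in units of 6 degrees (1.0 is 6 degrees), a list of three. In form: {"dp": [[dx, dy, dz], ...], "delta_rot": [[rx, ry, rz], ...]}. A call has 1 to 8 rows; each row shifts and turns the commanded pose from where the row before left it, along the tool's axes as they then stand; what a row does not reach is not made up. A row lasts 1/12 s, in which the tool goes at most 41.7 mm and 7.16 degrees, less where a joint would pass 70% of its speed; a pose out of reach is approached as far as the arm can. A call is refused whole if a number of a shift passes 41.7 or a number of a turn 1, either way. A call with a gripper value outside its range is refused whole. "claw" is the opening, from 0 (shut) to 1 (fully open), set as the call begins (left out, the last holds). The fingers move at their own pace and stop on an object; "force" is the grip in N (left out, the last holds). Time passes only in rows, so rows that do not move let the fingers close. It gives the time, the measured TCP pose, the force and the opening at its end, in the units of the state.
- robot.get_obs(): the state, without advancing time (a new reading comes with each control period).
- robot.camera(name): name is "side" or "top" or "wrist"; returns a dict with "img" (420x560x3 uint8, red, green, blue), "fx", "fy", "cx", "cy" (pixels), "k1" (the pictures are not rectified: a ray, as slopes to the right and down, at radius r is drawn at 1 + k1 r^2 times it, then the intrinsics apply), "extrinsics" (4x4, takes a point from camera to world coordinates). Camera axes: x right, y down, z forward; pixel columns grow to the right and rows downward; lengths in m; the calibration is good to about 2 mm. A picture is of the moment at which its call begins. There is no depth.
- robot.hand_in(): hands the job in, once; it reports no verdict.
The state is a dict: "t": time; "joint_pos": joint angles; "qd": joint speeds; "joint_efforts": joint torques, N m; "position": TCP position; "tool_rot": TCP orientation; "contact_force": force on the tool from outside, world axes, zero at the start; "torque": the same for the moment, N m; "gripper_width": opening from 0.0 (shut) to 1.0 (fully open).
Only numpy, scipy, OpenCV 4.12 (cv2) and the standard library are available. Lean on these libraries where they do the work, as an engineer would, in place of code of your own. Each camera call takes 0.05 s, during which the arm holds its last target. There are 200 camera calls.

TASK

The tall oil tin that stood beside its twin along the side of the wooden crate has fallen over. Tip it back up on its foot, pushing its top end over towards the crate until it stands upright on the counter close against the crate's side; do not carry it, its foot stays down on the counter. Leave the other tall tin standing in its place and the small tin lying where it is.

Things in the scene. Friction and masses are not known exactly. Their poses are not given: they have to be found in the camera images.
- tall_tin: The fallen oil tin: steel with a paper band, body 60 x 60 x 150 mm, a round black cap 32 mm across and 32 mm tall on its top's middle; 0.36 to 0.54 kg. Lies on a flat side, foot 20 to 55 mm from the crate, cap pointing away from it. Origin: centre of the foot; z runs from foot to cap (cap's middle at 166 mm). Pinched lightly (8 N) across the cap from above, it swivels between the fingers.
- crate: Heavy, unmoving wooden crate, 200 mm (x) by 420 mm (y), 130 mm high, packed with red-lidded jars below its rim. Origin: centre of its underside, z up. The tins belong along its long flat side at x = -100 mm, which faces its -x; the fallen tin lies before the middle of that side (foot within 25 mm of it along y).
- standing_tin: The fallen tin's twin, same size, standing near one end of the same side of the crate, 145 to 160 mm from the side's middle; near the other end, as far off, stands a round brown bottle, 60 mm across and 200 mm high. Origin: centre of its foot; z up to its cap.
- small_tin: A smaller tin of the same kind, body 45 x 45 x 85 mm, cap 24 mm across and 20 mm tall, lying on its side well away from the crate, to the robot's right. Origin: centre of its foot; z from foot to cap.
Things that resemble listed ones, but are neither listed nor needed, are in the scene too. Leave any purple or yellow look-alike of the tall_tin alone.

How it is judged:
By the outcome, as a careful person would: the job done as asked, in the order asked, and still so for the second after the job is handed in, with the robot touching nothing.
It also fails if it takes over 35 s, if anything falls off the work surface, if the arm or the gripper's body presses on something with over 40 N, if the wrist force passes 120 N, or if a joint passes its speed limit or range.

## Working session

There is one attempt and no reset: what is moved stays moved. The work goes in short steps, Python scripts to look and compute and a tool call to move; the robot and the scene stay as the last step left them, time stands still between calls to the robot, and variables do not carry over. Pictures are saved under pics/ and viewed, about 8 in all and at most 12, crops included, and the job is handed in when it is done.

Besides the shell and the picture viewer there is one more tool, called after ">>>" as name(argument=value, ...) on one line, values as JSON. move_arm: Moves the arm, as the interface text tells. Its arguments: {"type":"object","properties":{"dp":{"type":"array"},"delta_rot":{"type":"array"},"claw":{"type":"number"},"force":{"type":"number"}},"required":["dp","delta_rot"]}

```bash
mkdir -p pics; cat > h.py <<'E'
import numpy as np, cv2
from cell import robot
def cam(n,save=None):
    c=robot.camera(n)
    if save: cv2.imwrite('pics/'+save,c['img'][:,:,::-1])
    return c
def ray(c,u,v):
    K=np.array([[c['fx'],0,c['cx']],[0,c['fy'],c['cy']],[0,0,1.]])
    p=cv2.undistortPoints(np.array([[[u,v]]],float),K,np.array([c['k1'],0,0,0,0]))[0,0]
    E=np.array(c['extrinsics']); d=E[:3,:3]@np.array([p[0],p[1],1]); return E[:3,3],d
def onz(c,u,v,z):
    o,d=ray(c,u,v); return o+d*(z-o[2])/d[2]
E
python3 - <<'E'
from h import *
for n in('top','side'):
    c=cam(n,n+'1.png'); print(n,c['fx'],c['k1'],np.round(c['extrinsics'],3).tolist())
o=robot.get_obs();print(o['t'],o['position'],o['tool_rot'],o['contact_force'])
E
```

```text
top 380.6760347542684 0.03313611700140366 [[-0.035, -0.975, 0.22, 0.295], [-0.999, 0.033, -0.013, 0.132], [0.005, -0.22, -0.976, 1.211], [0.0, 0.0, 0.0, 1.0]]
side 386.3896801464894 0.025767634522911895 [[0.871, 0.401, -0.283, 0.846], [0.49, -0.723, 0.487, -0.381], [-0.01, -0.563, -0.826, 0.927], [0.0, 0.0, 0.0, 1.0]]
0.1 [ 0.18947532 -0.64733646  0.24677812] [[ 9.59733225e-01  2.80912448e-01 -5.77788357e-04]
 [ 2.80913017e-01 -9.59731981e-01  1.54975217e-03]
 [-1.19177288e-04 -1.64965692e-03 -9.99998632e-01]] [ 0.67649212 -0.61513147 -0.85174669]
```

View pics/top1.png

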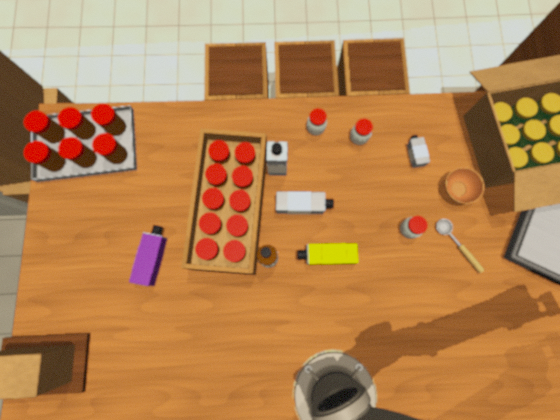

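View pics/side1.png

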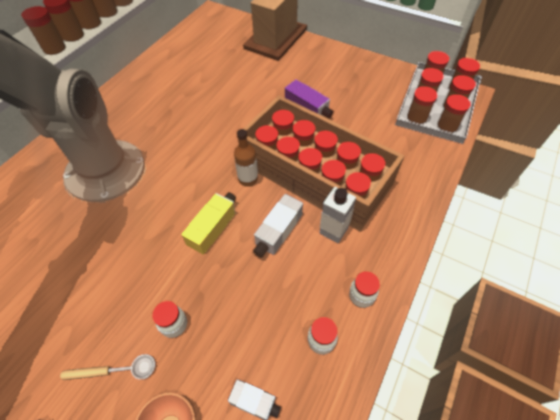

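The top view shows the fallen tin at about (303,203), with its cap at (330,203) pointing right (world -y). The crate is on the left, its side near x≈262, and the standing tin is at (277,155) with the bottle at (267,255). I'll measure from enlarged crops.

```bash
python3 - <<'E'
from h import *
c=cam('top'); im=c['img']
x0,y0=180,125
big=cv2.resize(im[y0:280,x0:345],None,fx=4.8,fy=3.8*4.8/3.8*0+3.8,interpolation=cv2.INTER_CUBIC)
hsv=cv2.cvtColor(im,cv2.COLOR_RGB2HSV)
# body: low saturation, bright
m=((hsv[:,:,1]<70)&(hsv[:,:,2]>90)).astype(np.uint8); m[:, :265]=0; m[:,345:]=0; m[:183]=0; m[225:]=0
cs,_=cv2.findContours(m,0,2); k=max(cs,key=cv2.contourArea); r=cv2.minAreaRect(k); b=cv2.boxPoints(r); print('body',r)
for u,v in b: print((u,v),onz(c,u,v,.06).round(4))
cv2.imwrite('pics/top_crop.png',big[:,:,::-1]); print(big.shape)
m=((hsv[:,:,2]<60)).astype(np.uint8); m[:, :318]=0; m[:,345:]=0; m[:190]=0; m[218:]=0
cs,_=cv2.findContours(m,0,2); k=max(cs,key=cv2.contourArea); r=cv2.minAreaRect(k);print('cap',r,onz(c,*r[0],.04).round(4))
E
```

```text
body ((300.5, 201.5), (21.0, 49.0), 90.0)
(np.float32(276.0), np.float32(191.0)) [0.6042 0.1524 0.06  ]
(np.float32(325.0), np.float32(191.0)) [ 0.599  -0.0008  0.06  ]
(np.float32(325.0), np.float32(212.0)) [0.532 0.003 0.06 ]
(np.float32(276.0), np.float32(212.0)) [0.5372 0.1543 0.06  ]
(589, 792, 3)
cap ((329.5, 203.5), (7.0, 5.0), 90.0) [ 0.5631 -0.015   0.04  ]
```

View pics/top_crop.png

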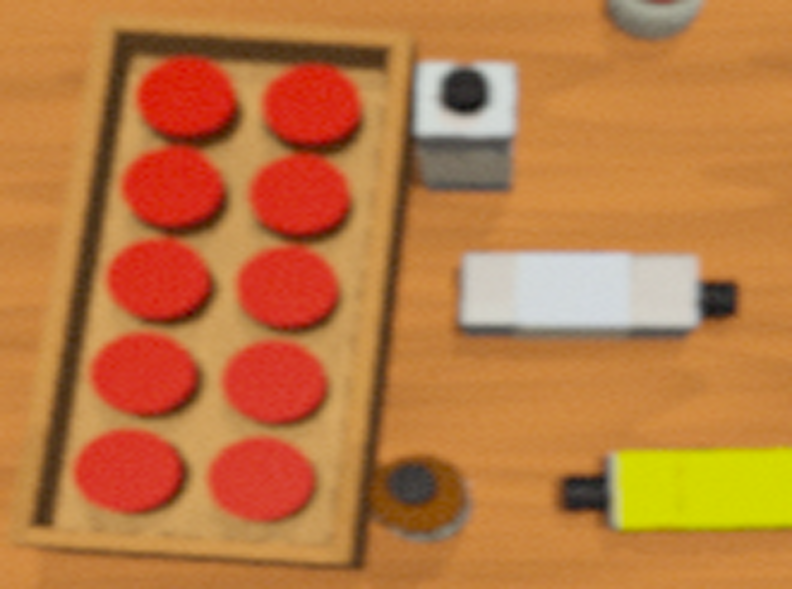

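```bash
python3 - <<'E'
from h import *
c=cam('top')
f=lambda X,Y,z:onz(c,180+X/4.8-.4,125+Y/3.8-.4,z)
for n,X,Y,z in [('crA',413,36,.13),('crB',353,565,.13),('f1',461,254,.06),('f2',461,329,.06),('t1',698,256,.06),('t2',698,329,.06),('cap',737,298,.03),('capN',718,283,.046),('standcap',464,88,.182),('s1',414,62,.15),('s2',412,135,.15),('s3',517,135,.15)]: print(n,f(X,Y,z).round(4))
a=f(413,36,.13);b=f(353,565,.13);d=(b-a)/np.linalg.norm(b-a);print('len',np.linalg.norm(b-a),'dir deg',np.degrees(np.arctan2(d[1],d[0])))
n=np.array([d[1],-d[0],0]); n*=-np.sign(n[1])
for X,Y,z in [(461,254,.06),(461,329,.06)]+[(414,62,.15)]: print('gap',(f(X,Y,z)-a)@n)
# cross check from side cam: crop
s=cam('side'); cv2.imwrite('pics/side_crop.png',cv2.resize(s['img'][90:270,220:400],None,fx=3.3,fy=3.3,interpolation=2)[:,:,::-1])
E
```

```text
crA [0.7652 0.1775 0.13  ]
crB [0.3497 0.2218 0.13  ]
f1 [0.6029 0.1536 0.06  ]
f2 [0.5398 0.1554 0.06  ]
t1 [ 0.5959 -0.0006  0.06  ]
t2 [0.5346 0.0028 0.06  ]
cap [ 0.5665 -0.0279  0.03  ]
capN [ 0.576  -0.0141  0.046 ]
standcap [0.6996 0.1459 0.182 ]
s1 [0.7347 0.1766 0.15  ]
s2 [0.6748 0.1792 0.15  ]
s3 [0.6726 0.115  0.15  ]
len 0.4178474959173704 dir deg 173.9196568865766
gap 0.04099266502706467
gap 0.045902157288750925
gap 0.004167511196120888
```

View pics/side_crop.png

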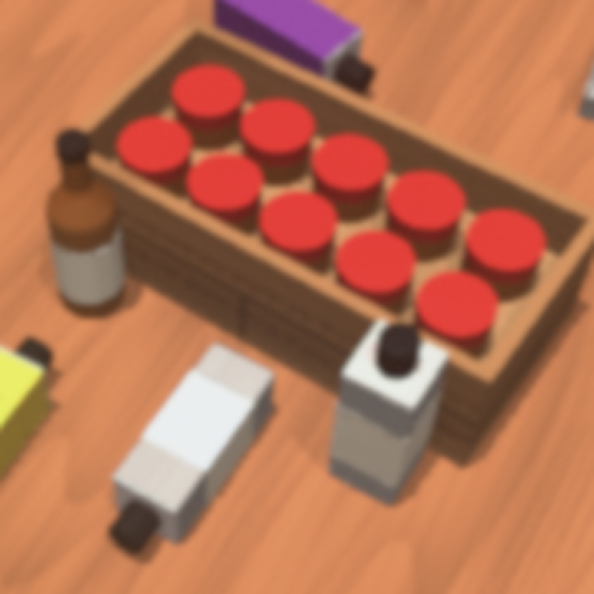

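The side view agrees: the tin is lying flat with its foot toward the crate and nothing in between. The foot-to-crate gap is about 43 mm and the tin's yaw is 4° off the crate normal. A gap under 60 mm means the foot must be drawn out to about 63 mm before I tip it. Planning the approach.

```bash
cat >> h.py <<'E'
from scipy.spatial.transform import Rotation as R
def rot(ax): # tool down, jaw axis y along horizontal dir perpendicular to tin axis ax; tool x = -ax (towards crate)
    x=-np.array([ax[0],ax[1],0.])/np.hypot(*ax[:2]); z=np.array([0,0,-1.]); return np.column_stack([x,np.cross(z,x),z])
def rows(wps,start=None):
    """wps: list of (p,Rm,nrows); prints calls of <=8 rows"""
    o=robot.get_obs(); p,M=(np.array(o['position']),np.array(o['tool_rot'])) if start is None else start
    dp=[];dr=[]
    for q,N,n in wps:
        p0,M0=p.copy(),M.copy(); rv=R.from_matrix(M0.T@N).as_rotvec()
        for i in range(1,n+1):
            pt=p0+(np.array(q)-p0)*i/n; Mt=M0@R.from_rotvec(rv*i/n).as_matrix()
            a=np.round(M.T@(pt-p)*1e3,1); b=np.round(np.degrees(R.from_matrix(M.T@Mt).as_rotvec())/6,2)
            dp.append((a+0).tolist());dr.append((b+0).tolist())
            p=p+M@a/1e3; M=M@R.from_rotvec(np.radians(b*6)).as_matrix()
    for i in range(0,len(dp),8): print('{"dp":',dp[i:i+8],', "delta_rot":',dr[i:i+8],'}')
    return p,M
E
python3 - <<'E'
from h import *
rows([((0.565,-0.011,0.17),rot((-.04,-.999)),24)])
E
```

```text
{"dp": [[22.5, -21.1, 3.2], [23.5, -19.8, 3.3], [24.5, -18.6, 3.2], [25.5, -17.3, 3.2], [26.3, -16.0, 3.3], [27.1, -14.6, 3.2], [27.9, -13.2, 3.2], [28.4, -11.7, 3.3]] , "delta_rot": [[0.0, 0.0, -0.5], [0.0, 0.0, -0.49], [0.0, 0.0, -0.5], [0.0, 0.0, -0.49], [0.0, 0.0, -0.5], [0.0, 0.0, -0.49], [0.0, 0.0, -0.5], [0.0, 0.0, -0.5]] }
{"dp": [[29.1, -10.2, 3.2], [29.5, -8.7, 3.2], [30.0, -7.1, 3.3], [30.3, -5.6, 3.2], [30.5, -4.0, 3.2], [30.7, -2.4, 3.3], [30.8, -0.8, 3.2], [30.8, 0.8, 3.2]] , "delta_rot": [[0.0, 0.0, -0.49], [0.0, 0.0, -0.5], [0.0, 0.0, -0.49], [0.0, 0.0, -0.5], [0.0, 0.0, -0.5], [0.0, 0.0, -0.49], [0.0, 0.0, -0.5], [0.0, 0.0, -0.49]] }
{"dp": [[30.7, 2.4, 3.3], [30.5, 4.0, 3.2], [30.3, 5.5, 3.2], [29.9, 7.1, 3.2], [29.6, 8.7, 3.2], [29.1, 10.2, 3.2], [28.4, 11.7, 3.2], [27.9, 13.1, 3.2]] , "delta_rot": [[0.0, 0.0, -0.5], [0.0, -0.01, -0.49], [0.0, 0.0, -0.5], [0.0, 0.0, -0.5], [0.0, 0.0, -0.49], [-0.01, 0.0, -0.5], [0.0, 0.0, -0.49], [0.0, 0.0, -0.5]] }
```

>>> move_arm(dp=[[22.5,-21,3],[23.5,-20,3],[24.5,-18.5,3],[25.5,-17.5,3],[26.5,-16,3],[27,-14.5,3],[28,-13,3],[28.5,-11.5,3]], delta_rot=[[0,0,-0.5],[0,0,-0.5],[0,0,-0.5],[0,0,-0.5],[0,0,-0.5],[0,0,-0.5],[0,0,-0.5],[0,0,-0.5]], claw=1)

```text
t: 0.92
position: [0.3154, -0.4342, 0.2236]
tool_rot: [[0.761, 0.649, 0.0], [0.649, -0.761, -0.0], [-0.0, 0.0, -1.0]]
contact_force: [0.7, -0.8, 0.3]
gripper_width: 1.0
```

>>> move_arm(dp=[[29,-10,3],[29.5,-8.5,3],[30,-7,3],[30.5,-5.5,3],[30.5,-4,3],[30.5,-2.5,3],[31,-1,3],[31,1,3]], delta_rot=[[0,0,-0.5],[0,0,-0.5],[0,0,-0.5],[0,0,-0.5],[0,0,-0.5],[0,0,-0.5],[0,0,-0.5],[0,0,-0.5]])

```text
t: 1.58
position: [0.4399, -0.2215, 0.1997]
tool_rot: [[0.431, 0.902, 0.0], [0.902, -0.431, -0.0], [-0.0, 0.0, -1.0]]
contact_force: [-0.2, -0.7, -0.8]
gripper_width: 0.999
```

>>> move_arm(dp=[[30.5,2.5,3],[30.5,4,3],[30.5,5.5,3],[30,7,3],[29.5,8.5,3],[29,10,3],[28.5,11.5,3],[28,13,3]], delta_rot=[[0,0,-0.5],[0,0,-0.5],[0,0,-0.5],[0,0,-0.5],[0,0,-0.5],[0,0,-0.5],[0,0,-0.5],[0,0,-0.5]])

```text
t: 2.25
position: [0.5626, -0.0081, 0.1755]
tool_rot: [[0.027, 1.0, 0.0], [1.0, -0.027, -0.0], [-0.0, 0.0, -1.0]]
contact_force: [-0.0, 0.1, 0.2]
gripper_width: 0.999
```

```bash
python3 - <<'E'
from h import *
c=cam('wrist','w1.png'); print(c['fx'],np.round(c['extrinsics'],3).tolist())
o=robot.get_obs(); print(o['position'])
rows([((0.565,-0.011,0.043),rot((-.04,-.999)),8)])
E
```

```text
300.98838427768095 [[1.0, -0.026, -0.007, 0.566], [-0.027, -0.955, -0.294, 0.072], [0.001, 0.294, -0.956, 0.312], [0.0, 0.0, 0.0, 1.0]]
[ 0.56502953 -0.00098187  0.17562741]
{"dp": [[-1.3, 0.0, 16.6], [-1.3, 0.0, 16.5], [-1.4, 0.0, 16.6], [-1.3, 0.0, 16.6], [-1.3, 0.0, 16.6], [-1.2, 0.0, 16.5], [-1.3, 0.0, 16.6], [-1.3, 0.1, 16.6]] , "delta_rot": [[0.0, -0.01, 0.03], [0.01, 0.0, 0.02], [0.0, -0.01, 0.03], [0.0, 0.0, 0.03], [0.01, -0.01, 0.03], [0.0, 0.0, 0.02], [0.0, -0.01, 0.03], [0.0, -0.01, 0.03]] }
```

View pics/w1.png

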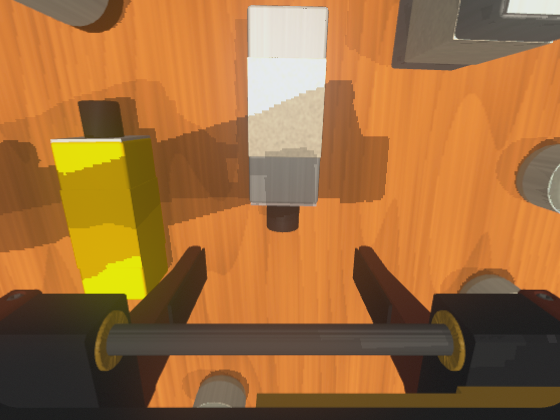

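The wrist view is sharp. The tin's top face has corners (249,7), (328,8), (249,204) and (317,206), and the cap spans (267..299) down to row 231.

```bash
python3 - <<'E'
from h import *
c=cam('wrist')
P={}
for n,u,v,z in [('f1',249,7,.06),('f2',328,8,.06),('t1',249,204,.06),('t2',317,206,.06),('capL',267,222,.03),('capR',299,222,.03),('capend',283,231,.03),('yel',168,275,.0)]: P[n]=onz(c,u,v,z); print(n,P[n].round(4))
f=(P['f1']+P['f2'])/2;t=(P['t1']+P['t2'])/2;a=(t-f)[:2];L=np.hypot(*a);a/=L
print('foot',f,'ax',a,L,'cap',f[:2]+a*.166)
E
```

```text
f1 [0.5471 0.159  0.06  ]
f2 [0.6046 0.1575 0.06  ]
t1 [0.5402 0.011  0.06  ]
t2 [0.5994 0.0081 0.06  ]
capL [ 0.554  -0.0159  0.03  ]
capR [ 0.5857 -0.0164  0.03  ]
capend [ 0.5698 -0.0256  0.03  ]
yel [ 0.4364 -0.0884  0.    ]
foot [0.57584493 0.15825096 0.06      ] ax [-0.04038152 -0.99918433] 0.148843884483448 cap [ 0.5691416  -0.00761364]
```

>>> move_arm(dp=[[-1,0.4,16.5],[-1,0.4,16.5],[-1,0.4,16.5],[-1,0.4,16.5],[-1,0.4,16.5],[-1,0.4,16.5],[-1,0.4,16.5],[-1,0.4,16.5]], delta_rot=[[0,0,0.03],[0,0,0.03],[0,0,0.03],[0,0,0.03],[0,0,0.03],[0,0,0],[0,0,0],[0,0,0]])

```text
t: 3.02
position: [0.5647, -0.0186, 0.0429]
tool_rot: [[0.047, 0.999, -0.0], [0.999, -0.047, -0.001], [-0.001, -0.0, -1.0]]
contact_force: [0.2, -0.1, -0.1]
gripper_width: 0.998
```

>>> move_arm(dp=[[0,0,0],[0,0,0],[0,0,0],[0,0,0],[0,0,0],[0,0,0],[0,0,0],[0,0,0]], delta_rot=[[0,0,0],[0,0,0],[0,0,0],[0,0,0],[0,0,0],[0,0,0],[0,0,0],[0,0,0]], claw=0, force=8)

```text
t: 3.68
position: [0.5651, -0.0175, 0.044]
tool_rot: [[0.045, 0.999, 0.001], [0.999, -0.045, -0.0], [-0.0, 0.001, -1.0]]
contact_force: [-0.8, -0.0, 0.0]
gripper_width: 0.432
```

```bash
python3 - <<'E'
from h import *
o=robot.get_obs(); print(o['t'],o['position'],o['contact_force'],o['gripper_width']*88)
cam('wrist','w2.png')
E
```

```text
3.6833 [ 0.56513229 -0.0174887   0.04398013] [-0.7659291  -0.02336116  0.04829666] 38.0169984490596
```

View pics/w2.png

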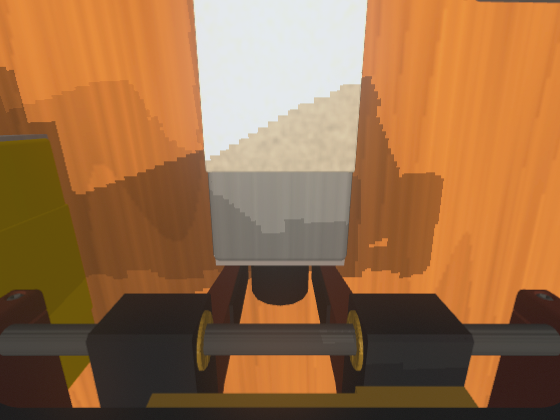

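```bash
python3 - <<'E'
from h import *
c=cam('wrist'); o=robot.get_obs(); print(o['position'],o['gripper_width']*88, c['extrinsics'][:3,3])
for u,v,z in [(213,261,.06),(348,261,.06),(280,303,.03),(252,285,.03),(308,285,.03)]: print(onz(c,u,v,z).round(4))
E
```

```text
[ 0.56506637 -0.01747022  0.04383522] 31.999875137953232 [0.56957738 0.06298492 0.18078341]
[0.5378 0.005  0.06  ]
[0.5973 0.0023 0.06  ]
[ 0.5656 -0.0377  0.03  ]
[ 0.5503 -0.0253  0.03  ]
[ 0.5819 -0.0267  0.03  ]
```

Gripped: width is 32.0 mm, and the pads sit about 5 mm outboard of the cap's middle, which is fine. Next I draw the foot out and align the yaw, then swing the cap over in an arc.

```bash
cat >> h.py <<'E'
NV=np.array([-.106,-.9944]); 
def arc(foot,degs,off=.014,r=.171,h=.03):
    out=[]
    for d in degs:
        t=np.radians(d); q=np.array(foot)+NV*(r*np.cos(t)-h*np.sin(t)); out.append((np.array([*q,r*np.sin(t)+h*np.cos(t)+off]),rot(NV),1))
    return out
E
python3 - <<'E'
from h import *
s=rows([((.5535,-.0357,.044),rot(NV),8)]); print()
rows(arc((.5716,.1343),np.linspace(0,90,33)[1:]),s)
E
```

```text
{"dp": [[-2.3, -1.3, 0.0], [-2.4, -1.4, 0.0], [-2.4, -1.3, -0.1], [-2.3, -1.3, 0.0], [-2.4, -1.2, 0.0], [-2.4, -1.3, 0.0], [-2.4, -1.2, 0.0], [-2.4, -1.2, -0.1]] , "delta_rot": [[0.0, 0.0, 0.07], [0.0, 0.0, 0.08], [0.0, 0.0, 0.07], [0.0, 0.0, 0.07], [0.0, 0.0, 0.07], [0.0, 0.0, 0.08], [0.0, 0.0, 0.07], [0.0, 0.0, 0.07]] }

{"dp": [[1.6, 0.0, -8.3], [2.1, 0.0, -8.3], [2.5, 0.0, -8.1], [2.9, 0.0, -8.1], [3.3, 0.0, -7.8], [3.6, 0.0, -7.7], [4.0, 0.0, -7.5], [4.4, 0.0, -7.3]] , "delta_rot": [[0.0, 0.0, 0.0], [0.0, 0.0, 0.0], [0.0, 0.0, 0.0], [0.0, 0.0, 0.0], [0.0, 0.0, 0.0], [0.0, 0.0, 0.0], [0.0, 0.0, 0.0], [0.0, 0.0, 0.0]] }
{"dp": [[4.8, 0.0, -7.1], [5.1, 0.0, -6.8], [5.4, 0.0, -6.6], [5.7, 0.0, -6.3], [6.1, 0.0, -6.0], [6.3, 0.0, -5.7], [6.6, 0.0, -5.4], [6.8, 0.0, -5.1]] , "delta_rot": [[0.0, 0.0, 0.0], [0.0, 0.0, 0.0], [0.0, 0.0, 0.0], [0.0, 0.0, 0.0], [0.0, 0.0, 0.0], [0.0, 0.0, 0.0], [0.0, 0.0, 0.0], [0.0, 0.0, 0.0]] }
{"dp": [[7.1, 0.0, -4.7], [7.4, 0.0, -4.4], [7.5, 0.0, -4.0], [7.7, 0.0, -3.6], [7.9, 0.0, -3.3], [8.0, 0.0, -2.8], [8.2, 0.0, -2.5], [8.2, 0.0, -2.0]] , "delta_rot": [[0.0, 0.0, 0.0], [0.0, 0.0, 0.0], [0.0, 0.0, 0.0], [0.0, 0.0, 0.0], [0.0, 0.0, 0.0], [0.0, 0.0, 0.0], [0.0, 0.0, 0.0], [0.0, 0.0, 0.0]] }
{"dp": [[8.4, 0.0, -1.7], [8.4, 0.0, -1.2], [8.5, 0.0, -0.8], [8.5, 0.0, -0.4], [8.5, 0.1, 0.0], [8.5, 0.0, 0.4], [8.5, 0.0, 0.9], [8.5, 0.0, 1.2]] , "delta_rot": [[0.0, 0.0, 0.0], [0.0, 0.0, 0.0], [0.0, 0.0, 0.0], [0.0, 0.0, 0.0], [0.0, 0.0, 0.0], [0.0, 0.0, 0.0], [0.0, 0.0, 0.0], [0.0, 0.0, 0.0]] }
```

>>> move_arm(dp=[[-2.3,-1.3,0],[-2.4,-1.3,0],[-2.4,-1.3,0],[-2.4,-1.3,0],[-2.4,-1.3,0],[-2.4,-1.3,0],[-2.4,-1.2,0],[-2.4,-1.2,0]], delta_rot=[[0,0,0.07],[0,0,0.08],[0,0,0.07],[0,0,0.07],[0,0,0.07],[0,0,0.08],[0,0,0.07],[0,0,0.07]])

```text
t: 4.45
position: [0.5535, -0.0358, 0.0438]
tool_rot: [[0.106, 0.994, 0.001], [0.994, -0.106, 0.0], [0.0, 0.0, -1.0]]
contact_force: [1.1, 3.2, 1.0]
gripper_width: 0.363
```

```bash
python3 - <<'E'
from h import *
c=cam('top'); c=cam('top'); o=robot.get_obs(); print(o['position'],o['tool_rot'][:,0],o['contact_force'],o['gripper_width']*88)
im=c['img']
cv2.imwrite('pics/top2.png',cv2.resize(im[125:280,180:345],None,fx=4.8,fy=3.8,interpolation=2)[:,:,::-1])
E
```

```text
[ 0.55325048 -0.03640754  0.04380344] [ 1.06599269e-01  9.94301950e-01 -4.76728822e-04] [0.40956263 1.75999183 3.72789858] 32.27961100861572
```

View pics/top2.png

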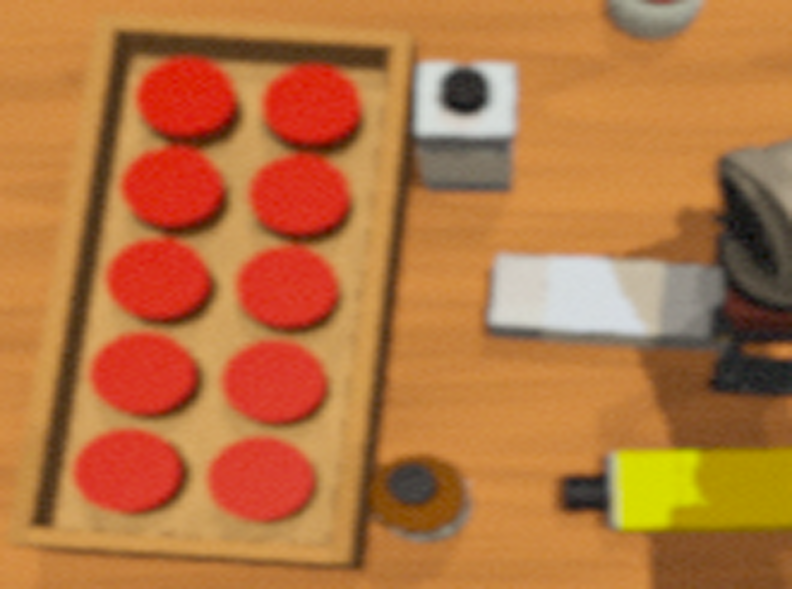

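The tin moved about 20 mm. Its foot edge now runs (495,255)–(488,330), parallel to the crate at a gap of about 63 mm. Tipping it up.

>>> move_arm(dp=[[1.6,0,-8.3],[2.1,0,-8.3],[2.5,0,-8.1],[2.9,0,-8],[3.3,0,-7.8],[3.6,0,-7.7],[4,0,-7.5],[4.4,0,-7.3]], delta_rot=[[0,0,0],[0,0,0],[0,0,0],[0,0,0],[0,0,0],[0,0,0],[0,0,0],[0,0,0]])

```text
t: 5.22
position: [0.556, -0.0112, 0.1076]
tool_rot: [[0.106, 0.994, 0.0], [0.994, -0.106, -0.0], [-0.0, 0.0, -1.0]]
contact_force: [0.3, 0.0, -1.9]
gripper_width: 0.364
```

>>> move_arm(dp=[[4.8,0,-7.1],[5.1,0,-6.8],[5.4,0,-6.6],[5.7,0,-6.3],[6.1,0,-6],[6.3,0,-5.7],[6.6,0,-5.4],[6.8,0,-5.1]], delta_rot=[[0,0,0],[0,0,0],[0,0,0],[0,0,0],[0,0,0],[0,0,0],[0,0,0],[0,0,0]])

```text
t: 5.88
position: [0.561, 0.0358, 0.1562]
tool_rot: [[0.106, 0.994, 0.0], [0.994, -0.106, 0.0], [0.0, 0.0, -1.0]]
contact_force: [0.2, 0.1, -2.0]
gripper_width: 0.362
```

```bash
python3 - <<'E'
from h import *
c=cam('side'); o=robot.get_obs(); print(o['t'],o['position'],o['contact_force'],o['gripper_width']*88)
cv2.imwrite('pics/side2.png',cv2.resize(c['img'][70:290,200:420],None,fx=2.7,fy=2.7,interpolation=2)[:,:,::-1])
E
```

```text
5.9333 [0.56161588 0.03767108 0.15728813] [-0.49264981 -0.12387952  1.55968763] 31.84385585071237
```

View pics/side2.png

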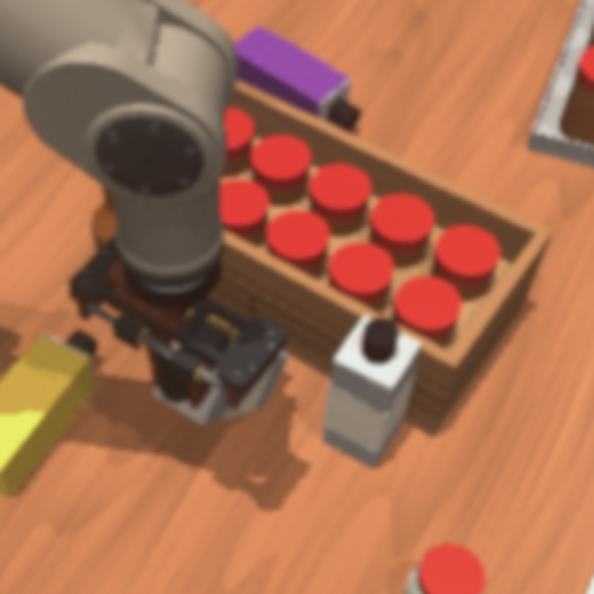

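The tin is halfway up, near (220,390), with its foot down and a load of about 2 N. Continuing.

>>> move_arm(dp=[[7.1,0,-4.7],[7.4,0,-4.4],[7.5,0,-4],[7.7,0,-3.6],[7.9,0,-3.3],[8,0,-2.8],[8.2,0,-2.5],[8.2,0,-2]], delta_rot=[[0,0,0],[0,0,0],[0,0,0],[0,0,0],[0,0,0],[0,0,0],[0,0,0],[0,0,0]])

```text
t: 6.6
position: [0.5678, 0.0976, 0.1835]
tool_rot: [[0.106, 0.994, 0.001], [0.994, -0.106, 0.0], [0.0, 0.001, -1.0]]
contact_force: [0.3, -0.8, 0.3]
gripper_width: 0.365
```

>>> move_arm(dp=[[8.4,0,-1.7],[8.4,0,-1.2],[8.5,0,-0.8],[8.5,0,-0.4]], delta_rot=[[0,0,0],[0,0,0],[0,0,0],[0,0,0]])

```text
t: 6.93
position: [0.5714, 0.1314, 0.1875]
tool_rot: [[0.105, 0.994, 0.001], [0.994, -0.105, 0.0], [0.0, 0.001, -1.0]]
contact_force: [0.5, -0.8, 2.4]
gripper_width: 0.362
```

>>> move_arm(dp=[[8.5,0,0],[8.5,0,0.4],[8.5,0,0.9],[8.5,0,1.2],[0,0,0],[0,0,0]], delta_rot=[[0,0,0],[0,0,0],[0,0,0],[0,0,0],[0,0,0],[0,0,0]])

```text
t: 7.43
position: [0.5749, 0.1652, 0.1847]
tool_rot: [[0.105, 0.995, 0.001], [0.995, -0.105, 0.001], [0.001, 0.0, -1.0]]
contact_force: [-0.7, 1.7, 4.3]
gripper_width: 0.363
```

```bash
python3 - <<'E'
from h import *
c=cam('side'); c2=cam('wrist'); o=robot.get_obs(); print(o['t'],o['position'],o['contact_force'],o['gripper_width']*88)
a=cv2.resize(c['img'][90:270,220:400],(400,400),interpolation=2); b=cv2.resize(c2['img'],(400,400))
cv2.imwrite('pics/m3.png',np.hstack([a,b])[:,:,::-1])
E
```

```text
7.5333 [0.57482408 0.16425666 0.18478268] [1.01991784 2.12404236 4.57962875] 32.11501080200849
```

View pics/m3.png

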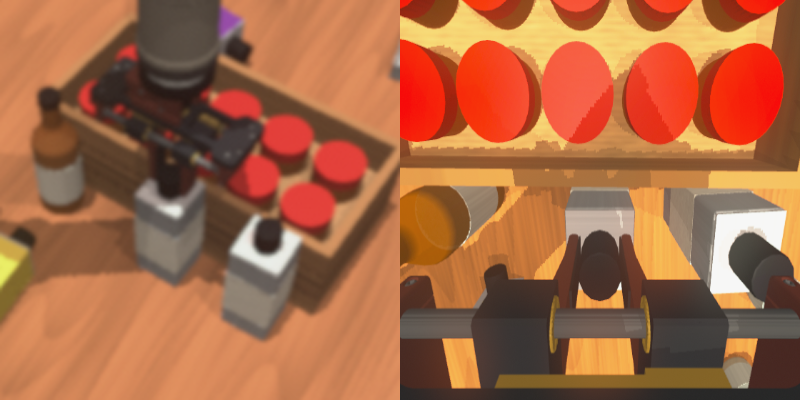

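The tin is upright beside the crate. Releasing and going straight up.

>>> move_arm(dp=[[0,0,0],[0,0,0],[0,0,0],[0,0,0],[0,0,0],[0,0,0]], delta_rot=[[0,0,0],[0,0,0],[0,0,0],[0,0,0],[0,0,0],[0,0,0]], claw=0.8)

```text
t: 8.03
position: [0.5745, 0.1638, 0.1844]
tool_rot: [[0.106, 0.994, -0.0], [0.994, -0.106, -0.0], [-0.0, -0.0, -1.0]]
contact_force: [0.1, -0.5, -0.2]
gripper_width: 0.772
```

>>> move_arm(dp=[[0,0,-8],[0,0,-15],[0,0,-20],[0,0,-20],[0,0,-20],[0,0,-10],[0,0,0],[0,0,0]], delta_rot=[[0,0,0],[0,0,0],[0,0,0],[0,0,0],[0,0,0],[0,0,0],[0,0,0],[0,0,0]])

```text
t: 8.7
position: [0.5747, 0.164, 0.2777]
tool_rot: [[0.106, 0.994, 0.001], [0.994, -0.106, -0.0], [0.0, 0.001, -1.0]]
contact_force: [-0.5, -1.3, -0.4]
gripper_width: 0.796
```

```bash
python3 - <<'E'
from h import *
c=cam('side'); c2=cam('wrist'); o=robot.get_obs(); print(o['t'],o['position'],o['contact_force'])
a=cv2.resize(c['img'][120:240,250:370],(400,400),interpolation=2); b=cv2.resize(c2['img'][180:360,170:470],(400,400)) 
cv2.imwrite('pics/m4.png',np.hstack([a,b])[:,:,::-1])
E
```

```text
8.8 [0.57403277 0.16371888 0.27626333] [-0.48008533  0.60532108 -1.33626847]
```

View pics/m4.png

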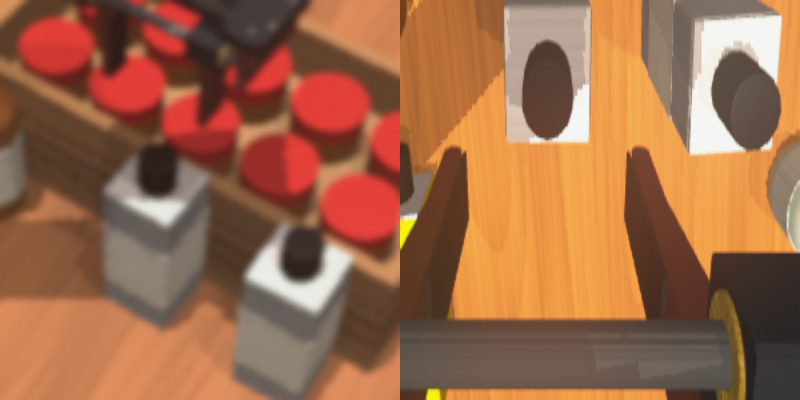

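```bash
python3 - <<'E'
from h import *
c2=cam('wrist'); np.save('wE.npy',c2['extrinsics'])
cv2.imwrite('pics/m5.png',cv2.resize(c2['img'][70:260,220:420],None,fx=3.1,fy=3.1,interpolation=2)[:,:,::-1])
E
```

```text
(no output)
```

View pics/m5.png

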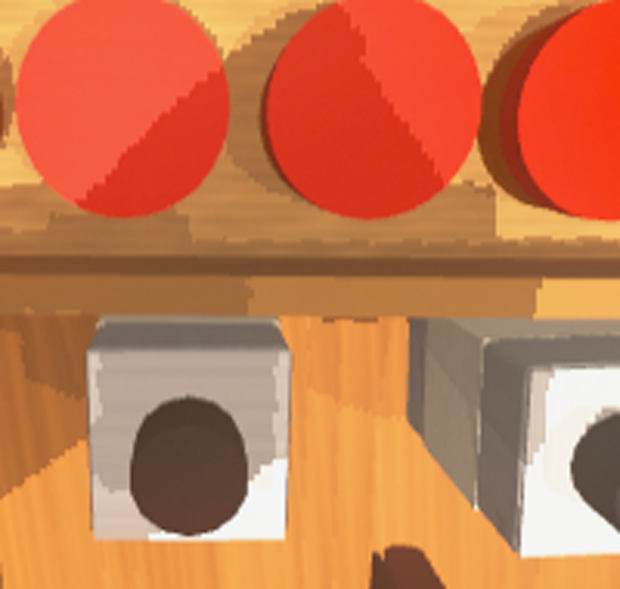

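```bash
python3 - <<'E'
from h import *
c=cam('wrist'); f=lambda X,Y,z:onz(c,220+X/3.1-.35,70+Y/3.1-.35,z)
rim=[f(20,317,.13),f(560,319,.13)]; d=rim[1]-rim[0]; d/=np.linalg.norm(d); n=np.array([d[1],-d[0],0]); n*=-np.sign(n[1]); print('rim',rim,n)
for nm,X,Y in [('L',90,350),('R',290,350),('FL',94,538),('FR',287,540),('sL',490,341),('sR',615,336),('sF',522,557)]: p=f(X,Y,.15); print(nm,p.round(4),'gap',((p-rim[0])@n).round(4))
E
```

```text
rim [array([0.52838672, 0.20265781, 0.13      ]), array([0.69181993, 0.18473436, 0.13      ])] [-0.10901476 -0.99404013  0.        ]
L [0.5507 0.1941 0.15  ] gap 0.0061
R [0.6076 0.1881 0.15  ] gap 0.0059
FL [0.5441 0.1364 0.15  ] gap 0.0642
FR [0.6024 0.1296 0.15  ] gap 0.0646
sL [0.6645 0.1847 0.15  ] gap 0.003
sR [0.6998 0.1824 0.15  ] gap 0.0015
sF [0.6735 0.1164 0.15  ] gap 0.0699
```

The tin stands square to the crate with about 6 mm of gap (its twin has about 2–3 mm). I'll nudge it the rest of the way with a firmer cap grip, keeping the foot on the counter.

>>> move_arm(dp=[[0,0,10],[0,0,20],[0,0,20],[0,0,20],[0,0,15],[0,0,8],[0,0,0],[0,0,0]], delta_rot=[[0,0,0],[0,0,0],[0,0,0],[0,0,0],[0,0,0],[0,0,0],[0,0,0],[0,0,0]])

```text
t: 9.57
position: [0.5745, 0.1641, 0.1841]
tool_rot: [[0.105, 0.994, -0.001], [0.994, -0.105, -0.0], [-0.0, -0.001, -1.0]]
contact_force: [0.7, 0.9, 0.6]
gripper_width: 0.798
```

>>> move_arm(dp=[[0,0,0],[0,0,0],[0,0,0],[0,0,0],[0,0,0],[0,0,0],[0,0,0],[0,0,0]], delta_rot=[[0,0,0],[0,0,0],[0,0,0],[0,0,0],[0,0,0],[0,0,0],[0,0,0],[0,0,0]], claw=0, force=50)

```text
t: 10.23
position: [0.5748, 0.1641, 0.1848]
tool_rot: [[0.106, 0.994, 0.0], [0.994, -0.106, 0.0], [0.0, 0.0, -1.0]]
contact_force: [0.2, -0.4, 1.0]
gripper_width: 0.358
```

>>> move_arm(dp=[[0,0,0],[0,0,0],[1,0,0],[1,0,0],[1,0,0],[1,0,0],[0,0,0],[0,0,0]], delta_rot=[[0,0,0],[0,0,0],[0,0,0],[0,0,0],[0,0,0],[0,0,0],[0,0,0],[0,0,0]])

```text
t: 10.9
position: [0.5753, 0.1672, 0.1852]
tool_rot: [[0.106, 0.994, 0.0], [0.994, -0.106, -0.002], [-0.002, 0.0, -1.0]]
contact_force: [-1.2, -3.9, 7.3]
gripper_width: 0.356
```

>>> move_arm(dp=[[0.7,0,0],[0.7,0,0],[0.6,0,0],[0,0,0],[0,0,0]], delta_rot=[[0,0,0],[0,0,0],[0,0,0],[0,0,0],[0,0,0]])

```text
t: 11.32
position: [0.5755, 0.1687, 0.1854]
tool_rot: [[0.106, 0.994, 0.0], [0.994, -0.106, -0.002], [-0.002, 0.0, -1.0]]
contact_force: [-2.4, -3.1, 9.3]
gripper_width: 0.356
```

>>> move_arm(dp=[[0,0,0],[0,0,0],[0,0,0],[0,0,0],[0,0,0],[0,0,0]], delta_rot=[[0,0,0],[0,0,0],[0,0,0],[0,0,0],[0,0,0],[0,0,0]], claw=0.8)

```text
t: 11.82
position: [0.5751, 0.1702, 0.1843]
tool_rot: [[0.105, 0.994, -0.0], [0.994, -0.105, 0.0], [0.0, -0.0, -1.0]]
contact_force: [-0.4, 0.2, -0.3]
gripper_width: 0.771
```

>>> move_arm(dp=[[-1,0,-8],[-1,0,-15],[-1,0,-20],[-1,0,-20],[-1,0,-20],[-1,0,-10],[0,0,0],[0,0,0]], delta_rot=[[0,0,0],[0,0,0],[0,0,0],[0,0,0],[0,0,0],[0,0,0],[0,0,0],[0,0,0]])

```text
t: 12.48
position: [0.5747, 0.164, 0.2776]
tool_rot: [[0.106, 0.994, 0.001], [0.994, -0.106, -0.0], [0.0, 0.001, -1.0]]
contact_force: [-0.6, 0.2, -1.2]
gripper_width: 0.798
```

```bash
python3 - <<'E'
from h import *
c=cam('wrist'); s=cam('side'); o=robot.get_obs(); print(o['t'],o['position'],o['contact_force']); np.save('wE2.npy',c['extrinsics'])
a=cv2.resize(c['img'][100:260,230:350],(450,600),interpolation=2); b=cv2.resize(s['img'][110:250,250:330],(343,600),interpolation=2)
cv2.imwrite('pics/m6.png',np.hstack([a,b])[:,:,::-1])
E
```

```text
12.5833 [0.5740123  0.16376373 0.2762546 ] [ 0.01005801 -0.48293096 -0.51748107]
```

View pics/m6.png

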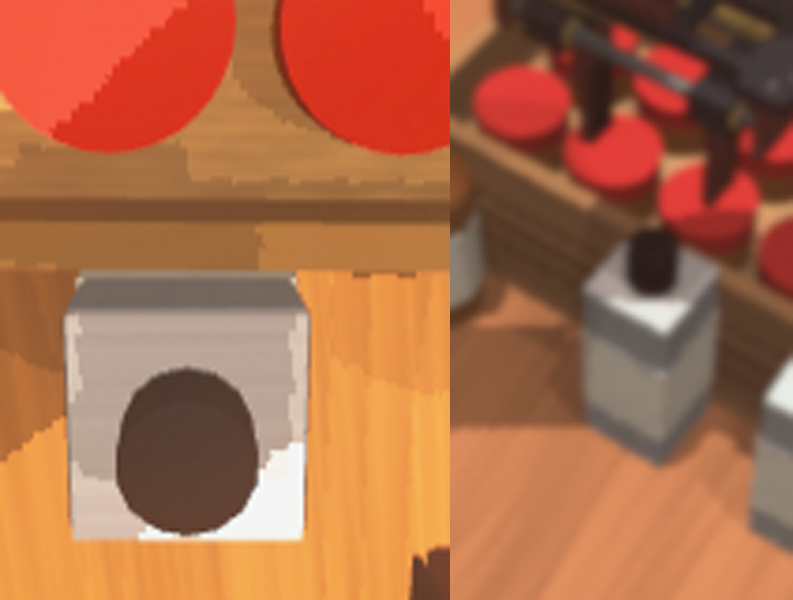

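The wrist picture puts the rim at row 172 and the tin's edge at row 183, the same as before. So the tin only rocked under the high push and settled back upright with a gap of about 6 mm. I'll push it low instead, using closed fingers tilted 30° so the gripper body clears the cap. That was my last picture, so from here I check by numbers.

```bash
cat >> h.py <<'E'
def prof(tag):
    c=cam('wrist'); g=c['img'].astype(int); print(tag,c['extrinsics'][:3,3].round(4))
    for u in (255,275,300): print(u,[(v,*g[v,u]) for v in range(166,192,1)])
E
python3 - <<'E'
from h import *
c=cam('wrist'); print(c['extrinsics'][:3,3].round(4)); np.save('w_before.npy',c['img'])
T=rot(NV)@R.from_rotvec([0,np.radians(30),0]).as_matrix(); C=np.array([.5762,.162])
P=lambda g,z:np.array([*(C+NV*(g-.0353)),z])
s=rows([(P(.11,.30),rot(NV),3),(P(.14,.28),T,5)]);print()
s=rows([(P(.14,.045),T,10)],s);print();rows([(P(.105,.045),T,4)],s); print(P(.14,.28))
E
```

```text
[0.5838 0.2439 0.4131]
{"dp": [[-25.4, 0.8, -7.9], [-25.4, 0.7, -8.0], [-25.5, 0.8, -7.9], [-6.0, 0.0, 4.0], [-6.4, 0.0, 3.3], [-6.7, 0.0, 2.7], [-6.9, 0.0, 2.0], [-7.1, 0.0, 1.2]] , "delta_rot": [[-0.01, 0.0, 0.0], [0.0, 0.01, 0.0], [-0.01, 0.0, 0.0], [0.0, 1.0, 0.0], [0.0, 1.0, 0.0], [0.0, 1.0, 0.0], [0.0, 1.0, 0.0], [0.0, 1.0, 0.0]] }

{"dp": [[-11.8, 0.0, 20.3], [-11.7, 0.0, 20.4], [-11.8, 0.0, 20.3], [-11.7, 0.0, 20.4], [-11.8, 0.0, 20.3], [-11.7, 0.0, 20.4], [-11.8, 0.0, 20.3], [-11.7, 0.0, 20.4]] , "delta_rot": [[0.0, 0.0, 0.0], [0.0, 0.0, 0.0], [0.0, 0.0, 0.0], [0.0, 0.0, 0.0], [0.0, 0.0, 0.0], [0.0, 0.0, 0.0], [0.0, 0.0, 0.0], [0.0, 0.0, 0.0]] }
{"dp": [[-11.8, 0.0, 20.3], [-11.7, 0.0, 20.4]] , "delta_rot": [[0.0, 0.0, 0.0], [0.0, 0.0, 0.0]] }

{"dp": [[7.6, 0.0, 4.4], [7.6, 0.0, 4.3], [7.5, 0.0, 4.4], [7.6, 0.0, 4.4]] , "delta_rot": [[0.0, 0.0, 0.0], [0.0, 0.0, 0.0], [0.0, 0.0, 0.0], [0.0, 0.0, 0.0]] }
[0.5651018  0.05788632 0.28      ]
```

>>> move_arm(dp=[[-25,0.8,-8],[-25,0.8,-8],[-25,0.8,-8],[-6,0,4],[-6.5,0,3.3],[-6.7,0,2.7],[-7,0,2],[-7,0,1.2]], delta_rot=[[0,0,0],[0,0,0],[0,0,0],[0,1,0],[0,1,0],[0,1,0],[0,1,0],[0,1,0]], claw=0, force=20)

```text
t: 13.3
position: [0.5659, 0.0588, 0.2813]
tool_rot: [[0.092, 0.994, 0.055], [0.859, -0.107, 0.501], [0.504, 0.001, -0.864]]
contact_force: [0.3, 0.1, -1.1]
gripper_width: 0.231
```

>>> move_arm(dp=[[0,0,0],[0,0,0],[0,0,0]], delta_rot=[[0,0,0],[0,0,0],[0,0,0]])

```text
t: 13.55
position: [0.5657, 0.06, 0.2812]
tool_rot: [[0.092, 0.994, 0.051], [0.861, -0.105, 0.497], [0.499, -0.001, -0.866]]
contact_force: [-1.2, -0.2, 0.2]
gripper_width: 0.018
```

The tilt was reached cleanly. Descending, with the front corner kept well clear of the tin.

>>> move_arm(dp=[[-11.8,0,20.4],[-11.8,0,20.4],[-11.8,0,20.4],[-11.8,0,20.4],[-11.8,0,20.4],[-11.8,0,20.4],[-11.8,0,20.4],[-11.8,0,20.4]], delta_rot=[[0,0,0],[0,0,0],[0,0,0],[0,0,0],[0,0,0],[0,0,0],[0,0,0],[0,0,0]])

```text
t: 14.22
position: [0.5663, 0.062, 0.0928]
tool_rot: [[0.087, 0.995, 0.052], [0.862, -0.101, 0.497], [0.5, 0.002, -0.866]]
contact_force: [0.2, 0.1, 0.0]
gripper_width: 0.004
```

>>> move_arm(dp=[[-11.8,0,20.4],[-11.8,0,20.4],[0,0,0],[0,0,0],[7.6,0,4.4],[7.6,0,4.4],[7.6,0,4.4],[7.6,0,4.4]], delta_rot=[[0,0,0],[0,0,0],[0,0,0],[0,0,0],[0,0,0],[0,0,0],[0,0,0],[0,0,0]])

```text
t: 14.88
position: [0.5703, 0.0958, 0.0472]
tool_rot: [[0.09, 0.995, 0.054], [0.861, -0.105, 0.497], [0.5, 0.002, -0.866]]
contact_force: [-0.2, 0.2, -0.5]
gripper_width: 0.004
```

>>> move_arm(dp=[[0,0,0],[0,0,0]], delta_rot=[[0,0,0],[0,0,0]])

```text
t: 15.05
position: [0.5697, 0.0952, 0.0464]
tool_rot: [[0.089, 0.995, 0.053], [0.861, -0.104, 0.497], [0.5, 0.001, -0.866]]
contact_force: [-0.5, 0.4, 0.3]
gripper_width: 0.005
```

>>> move_arm(dp=[[2.4,0,1.4],[2.4,0,1.4],[2.4,0,1.4],[2.4,0,1.4],[2.4,0,1.4],[0,0,0]], delta_rot=[[0,0,0],[0,0,0],[0,0,0],[0,0,0],[0,0,0],[0,0,0]])

```text
t: 15.55
position: [0.571, 0.1087, 0.0459]
tool_rot: [[0.091, 0.994, 0.052], [0.861, -0.105, 0.498], [0.5, -0.0, -0.866]]
contact_force: [-0.4, 0.0, 0.3]
gripper_width: 0.002
```

>>> move_arm(dp=[[0.9,0,0.5],[0.9,0,0.5],[0.9,0,0.5],[0.9,0,0.5]], delta_rot=[[0,0,0],[0,0,0],[0,0,0],[0,0,0]])

```text
t: 15.88
position: [0.5716, 0.1114, 0.0457]
tool_rot: [[0.092, 0.994, 0.053], [0.861, -0.106, 0.497], [0.499, 0.0, -0.866]]
contact_force: [-0.4, -3.5, 0.4]
gripper_width: 0.007
```

>>> move_arm(dp=[[0.9,0,0.5],[0.9,0,0.5],[0,0,0]], delta_rot=[[0,0,0],[0,0,0],[0,0,0]])

```text
t: 16.13
position: [0.5718, 0.114, 0.0458]
tool_rot: [[0.092, 0.994, 0.053], [0.861, -0.106, 0.497], [0.5, 0.0, -0.866]]
contact_force: [0.9, -1.4, 0.0]
gripper_width: 0.008
```

The tin is sliding with about 1.5–3.5 N of friction. A few more millimetres.

>>> move_arm(dp=[[0.9,0,0.5],[0.9,0,0.5],[0,0,0]], delta_rot=[[0,0,0],[0,0,0],[0,0,0]])

```text
t: 16.38
position: [0.5719, 0.1161, 0.0458]
tool_rot: [[0.091, 0.994, 0.053], [0.861, -0.106, 0.497], [0.5, -0.0, -0.866]]
contact_force: [-0.3, -2.3, -0.8]
gripper_width: 0.004
```

>>> move_arm(dp=[[0.9,0,0.5],[0,0,0]], delta_rot=[[0,0,0],[0,0,0]])

```text
t: 16.55
position: [0.572, 0.1164, 0.0457]
tool_rot: [[0.092, 0.994, 0.053], [0.862, -0.106, 0.496], [0.499, -0.0, -0.867]]
contact_force: [-1.5, -4.3, 1.6]
gripper_width: 0.006
```

The tin has moved about 5 mm in, so I'm stopping there. Backing off and rising for the check.

>>> move_arm(dp=[[-2,0,-1.1],[-7,0,-4],[-12,0,-7],[-12,0,-7],[-9,0,-5.2],[0,0,0]], delta_rot=[[0,0,0],[0,0,0],[0,0,0],[0,0,0],[0,0,0],[0,0,0]])

```text
t: 17.05
position: [0.5672, 0.0655, 0.0455]
tool_rot: [[0.095, 0.994, 0.054], [0.861, -0.11, 0.496], [0.499, -0.0, -0.867]]
contact_force: [-0.7, -0.7, 0.7]
gripper_width: 0.003
```

>>> move_arm(dp=[[15,0,-26],[15,0,-26],[15,0,-26],[15,0,-26],[15,0,-26],[15,0,-26],[15,0,-26],[15,0,-26]], delta_rot=[[0,0,0],[0,0,0],[0,0,0],[0,0,0],[0,0,0],[0,0,0],[0,0,0],[0,0,0]])

```text
t: 17.72
position: [0.5664, 0.0694, 0.2878]
tool_rot: [[0.091, 0.994, 0.052], [0.861, -0.105, 0.497], [0.5, -0.0, -0.866]]
contact_force: [0.1, 1.2, -0.5]
gripper_width: 0.004
```

>>> move_arm(dp=[[0,0,0],[0,0,0],[0,0,0],[0,0,0],[0,0,0],[0,0,0]], delta_rot=[[0,-1,0],[0,-1,0],[0,-1,0],[0,-1,0],[0,-1,0],[0,0,0]])

```text
t: 18.22
position: [0.5665, 0.0751, 0.287]
tool_rot: [[0.096, 0.995, 0.001], [0.995, -0.096, -0.001], [-0.001, 0.001, -1.0]]
contact_force: [-0.3, 1.2, -1.0]
gripper_width: 0.002
```

```bash
python3 - <<'E'
from h import *
rows([(np.array([.5747,.164,.2776]),rot(NV),5)]); print(robot.get_obs()['t'])
E
```

```text
{"dp": [[17.9, -0.1, 1.9], [17.8, -0.1, 1.8], [17.9, -0.1, 1.9], [17.8, -0.2, 1.9], [17.9, -0.2, 1.9]] , "delta_rot": [[0.0, 0.0, 0.02], [0.01, 0.0, 0.02], [0.0, 0.0, 0.02], [0.0, 0.01, 0.02], [0.0, 0.0, 0.02]] }
18.2167
```

>>> move_arm(dp=[[18,0,1.9],[18,0,1.9],[18,0,1.9],[18,0,1.9],[18,0,1.9],[0,0,0],[0,0,0],[0,0,0]], delta_rot=[[0,0,0.02],[0,0,0.02],[0,0,0.02],[0,0,0.02],[0,0,0.02],[0,0,0],[0,0,0],[0,0,0]])

```text
t: 18.88
position: [0.5769, 0.1565, 0.2763]
tool_rot: [[0.118, 0.993, -0.001], [0.993, -0.118, 0.0], [0.0, -0.001, -1.0]]
contact_force: [0.6, 0.2, -0.8]
gripper_width: 0.005
```

```bash
python3 - <<'E'
from h import *
b=np.load('w_before.npy'); c=cam('wrist'); c=cam('wrist'); a=c['img']; o=robot.get_obs(); print(o['t'],o['position'],c['extrinsics'][:3,3].round(4))
for n,g in(('before',b),('after',a)):
    for u in (255,285,300): print(n,u,'S',[int(x) for x in cv2.cvtColor(g,cv2.COLOR_RGB2HSV)[164:252,u,1]][::1][:26],'bottom',[int(x) for x in cv2.cvtColor(g,cv2.COLOR_RGB2HSV)[236:250,u,1]], 'V',[int(x) for x in g[164:190,u].max(1)])
hs=cv2.cvtColor(a,cv2.COLOR_RGB2HSV); 
for n,g in(('before',b),('after',a)):
    m=(cv2.cvtColor(g,cv2.COLOR_RGB2HSV)[:,:,1]<75).astype(np.uint8); m[:,:235]=0;m[:,335:]=0;m[:160]=0;m[262:]=0
    k=max(cv2.findContours(m,0,2)[0],key=cv2.contourArea); print(n,cv2.boundingRect(k),cv2.minAreaRect(k))
for nm,img in(('side',cam('side')['img']),('top',cam('top')['img'])):
    old=cv2.imread('pics/%s1.png'%nm)[:,:,::-1]; D=np.abs(img.astype(int)-old).sum(2)>60
    for lab,bx in (('twin',(310,180,365,245) if nm=='side' else (262,135,292,176)),('small',(220,375,285,420) if nm=='side' else (405,130,435,170))): print(nm,lab,D[bx[1]:bx[3],bx[0]:bx[2]].mean().round(3))
E
```

```text
18.9833 [0.5770191  0.1563141  0.27654322] [0.5876 0.2362 0.4133]
before 255 S [164, 162, 160, 162, 162, 160, 160, 128, 82, 69, 61, 54, 55, 54, 54, 53, 53, 53, 45, 48, 48, 48, 49, 46, 47, 47] bottom [48, 47, 47, 49, 49, 48, 49, 72, 140, 178, 177, 178, 177, 177] V [159, 159, 159, 159, 159, 159, 158, 158, 155, 152, 129, 117, 116, 117, 117, 116, 116, 120, 137, 159, 180, 186, 189, 189, 188, 183]
before 285 S [160, 160, 158, 158, 160, 157, 158, 142, 85, 64, 55, 49, 51, 51, 51, 51, 48, 46, 45, 47, 47, 45, 46, 45, 47, 46] bottom [120, 121, 122, 121, 124, 124, 15, 19, 96, 175, 175, 176, 176, 176] V [159, 158, 158, 158, 158, 158, 157, 156, 153, 147, 126, 115, 116, 116, 116, 116, 116, 121, 137, 157, 178, 185, 187, 188, 185, 181]
before 300 S [160, 158, 161, 163, 163, 163, 164, 148, 92, 65, 56, 52, 51, 52, 52, 54, 52, 50, 46, 47, 46, 48, 48, 46, 46, 48] bottom [2, 0, 1, 1, 1, 1, 1, 11, 96, 172, 172, 172, 170, 170] V [158, 158, 176, 183, 183, 183, 184, 179, 161, 150, 127, 117, 116, 117, 117, 118, 118, 123, 139, 167, 183, 186, 187, 188, 184, 182]
after 255 S [113, 69, 58, 58, 49, 49, 48, 47, 46, 
[... 421 characters left out ...]
 181, 179, 177, 179, 177, 178, 180, 175, 155, 155, 157] V [134, 117, 114, 120, 137, 164, 180, 184, 184, 186, 182, 178, 179, 181, 183, 184, 183, 183, 183, 184, 182, 182, 160, 108, 78, 79]
after 300 S [101, 57, 55, 49, 50, 48, 49, 48, 48, 48, 48, 49, 48, 49, 49, 47, 49, 49, 50, 50, 50, 49, 48, 48, 49, 50] bottom [177, 178, 177, 178, 178, 178, 178, 177, 179, 178, 178, 179, 178, 179] V [141, 116, 115, 124, 138, 174, 183, 182, 185, 185, 180, 178, 180, 181, 183, 183, 183, 183, 184, 183, 183, 183, 180, 180, 181, 184]
before (248, 173, 66, 71) ((280.5, 208.0), (70.0, 65.0), 90.0)
after (242, 165, 67, 67) ((275.0, 198.0), (66.0, 66.0), 90.0)
side twin 0.089
side small 0.0
top twin 0.811
top small 0.0
```

```bash
python3 - <<'E'
from h import *
c=cam('wrist'); n=-np.array([.1075,.9942,0])
r=onz(c,285,164.4,.13)
for u in(255,285,300): print('gap mm',((onz(c,u,168.6,.15)-onz(c,u,164.4,.13))@n*1e3).round(1))
hs=cv2.cvtColor(c['img'],cv2.COLOR_RGB2HSV); print('outer edge rows',[int(x) for x in hs[222:240,300,1]])
print('outer gap',((onz(c,300,231.5,.15)-r)@n).round(4)); print(robot.get_obs()['t'])
E
```

```text
gap mm 0.9
gap mm 0.9
gap mm 0.9
outer edge rows [54, 52, 19, 10, 11, 11, 10, 2, 1, 29, 126, 176, 177, 177, 177, 177, 177, 177]
outer gap 0.0598
19.1333
```

>>> move_arm(dp=[[-30,0,-5],[-30,0,-5],[-30,0,-5],[-30,0,-5],[-30,0,-5],[-30,0,-5],[-30,0,-5],[-30,0,-5]], delta_rot=[[0,0,0],[0,0,0],[0,0,0],[0,0,0],[0,0,0],[0,0,0],[0,0,0],[0,0,0]])

```text
t: 19.8
position: [0.5484, -0.0819, 0.3171]
tool_rot: [[0.116, 0.993, 0.001], [0.993, -0.116, -0.0], [-0.0, 0.001, -1.0]]
contact_force: [0.0, -0.0, -0.6]
gripper_width: -0.002
```

>>> move_arm(dp=[[-30,0,0],[-30,0,0],[-30,0,0],[-20,0,0],[-10,0,0],[0,0,0],[0,0,0],[0,0,0]], delta_rot=[[0,0,0],[0,0,0],[0,0,0],[0,0,0],[0,0,0],[0,0,0],[0,0,0],[0,0,0]])

```text
t: 20.47
position: [0.5355, -0.1972, 0.3167]
tool_rot: [[0.114, 0.994, 0.0], [0.994, -0.114, 0.001], [0.001, 0.0, -1.0]]
contact_force: [0.5, -0.9, -0.3]
gripper_width: 0.003
```

```bash
python3 - <<'E'
from h import *
for nm in('side','top'):
    c=cam(nm,nm+'_end.png'); img=c['img']; old=cv2.imread('pics/%s1.png'%nm)[:,:,::-1]; D=np.abs(img.astype(int)-old).sum(2)>60
    for lab,bx in (('twin',(310,180,365,245) if nm=='side' else (262,135,292,172)),('small',(220,375,285,420) if nm=='side' else (405,130,435,170))): print(nm,lab,D[bx[1]:bx[3],bx[0]:bx[2]].mean().round(3))
    if nm=='top':
        m=((cv2.cvtColor(img,cv2.COLOR_RGB2HSV)[:,:,1]<70)&(img.max(2)>90)).astype(np.uint8)
        for k in cv2.findContours(m[125:230,255:300].copy(),0,2)[0]:
            if cv2.contourArea(k)>60: print('pale blob',np.add(cv2.boundingRect(k),(255,125,0,0)))
        d=(img.max(2)<60).astype(np.uint8)[125:230,262:300].copy()
        for k in cv2.findContours(d,0,2)[0]:
            if cv2.contourArea(k)>15: r=cv2.minAreaRect(k); u,v=np.add(r[0],(262,125)); print('dark',u,v,r[1],onz(c,u,v,.182).round(4))
print(robot.get_obs()['t'],robot.get_obs()['position'])
E
```

```text
side twin 0.02
side small 0.0
top twin 0.0
top small 0.581
pale blob [259 181  23  32]
pale blob [266 141  22  34]
dark 269.5 191.0 (8.0, 7.0) [0.572  0.1685 0.182 ]
dark 276.5 148.5 (9.0, 7.0) [0.6973 0.1453 0.182 ]
20.5667 [ 0.53551338 -0.19728321  0.31672566]
```

The gap is now about 0.9 mm along the whole face and the tin is upright. The twin and the small tin have not moved. Handing in.

```bash
python3 -c "
from cell import robot
print(robot.hand_in())"
```

```text
the job is handed in; nothing more can be done
None
```

The fallen tin now stands upright on its foot, square to the crate's side with a gap of about 1 mm. I handed the job in at about 20.6 s of the 35 s allowed.

- **Tipping:** I pinched the cap at 8 N and drew the foot out about 20 mm along the counter, because the gap was too small for the tin to stand in. I then swung the cap over towards the crate with the foot staying down.
- **Closing the gap:** After the swing the tin stood about 6 mm off the crate. A firmer push at the cap only rocked it. A low push with closed, tilted fingers slid it in by about 5 mm.
- **Forces:** Contact force readings stayed under 10 N throughout.
- **Last checks:** The last wrist check put the tin's crate-side edge 0.9 mm from the crate rim at all three points and its outer edge at 59.8 mm, so it is standing straight. In the final top view the standing twin is unchanged, and its area in the side view differed only slightly (2% of pixels).
- **Disagreement:** The final top view differed at the small tin (58% of pixels). I put this down to the arm hanging over it, because the final side view and an earlier top view showed no change there.
- **Limits of the checks:** I had used all 12 picture views, so the checks after the low push are numeric only.

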